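Rearrange the cabinet-knob samples in the counter tray

ROBOT

A 6-joint arm with a two-finger parallel gripper is mounted at the origin on the work surface. World frame = base frame: x ahead of the robot, y to its left, z up, the work surface at z = 0. Lengths are in mm, angles in rad, forces in N, time in s.
With the tool pointing down it reaches from about 325 to 875 mm from the base axis. Payload 4.4 kg.
Tool frame: the origin (TCP) lies where the fingers leave the gripper's body, on its centre line; the fingertips stand 73 mm ahead of it and the grasp point (between the pads) lies ctrl.grip_point_offset ahead of it (ctrl.grip_point_offset is the distance from the TCP to the grasp point, in mm); z points along the fingers, y is the line along which they close (so a half turn about z gives the same grasp; the last joint's range is limited). The gripper opens to 85 mm and grips with 20 to 120 N. Pads are 22 mm wide; open, the fingers measure 114 mm over their backs; the gripper's body (76 mm by 85 mm) begins 54 mm behind the grasp point. The pads swing forward as they close: fully open they stand 13 mm farther back than shut.
Start: joints at [0.97, 0.207, 1.542, -0, 1.393, -0.15], TCP at [250.529, 517.555, 303.882] pointing down, gripper open.
Joint ranges: [-2.73, 2.73], [-0.86, 2.22], [0.23, 2.46], [-1.11, 4.25], [0.08, 2.63], [-2.82, 2.82]. Speed limits (rad/s): [2.79, 2.79, 3.14, 3.14, 3.14, 3.14].

INTERFACE

Orientations are given as a rotation vector (axis times angle).
In Python, from rig import ctrl, optics gives the robot as it stands. The module is installed in compiled form; this text tells all that it offers.
- The arm moves only by the tool drive_tool, never from a script. Its argument "commands" is a list of rows, each an object with "grip": the closure, from 0 (fully open) to 1 (shut); "translation": the shift along the tool's x, y, z in mm, a list of three; "delta_rot": the turn, a rotation vector about the tool's x, y, z in rad, a list of three. In form: [{"grip": grip, "translation": [x, y, z], "delta_rot": [wx, wy, wz]}, ...]. A call has 1 to 12 rows; each row is the pose to reach, as a shift and turn from the pose commanded when the call began, along the tool's axes at that moment; what a row does not reach only later rows make up. A row lasts 1/8 s, in which the tool goes at most 62.5 mm and 10.7 degrees, less where a joint would pass 70% of its speed; a pose out of reach is approached as far as the arm can. A call with a gripper value outside its range is refused whole. The fingers move at their own pace and stop on an object; "newtons" is the grip in N (left out, the last holds). Time passes only in rows, so rows that repeat a pose let the fingers close. It gives the time, the measured TCP pose, the force, the opening and the grip force at its end, in the units of the state.
- ctrl.state(): the state, without advancing time (a new reading comes with each control period).
- optics.snapshot(name): name is "scene" or "top"; returns the picture (420x560x3 uint8, blue, green, red); there is no depth.
- optics.camera_info(name): a dict with "camera_matrix" (3x3 intrinsics, pixels), "extrinsics" (4x4, takes a point from world to camera coordinates). Camera axes: x right, y up, looking along -z (the intrinsics and any distortion apply to the point x, -y, -z); pixel columns grow to the right and rows downward; lengths in mm; the calibration is good to about 2 mm. A picture is of the moment at which its call begins. camera_info takes no time and is no camera call.
- ctrl.finish_job(): hands the job in; it is judged then, once.
Trained networks look in the newest picture that a camera, given by its name, has taken for a name from the list of things; names that differ only in an ending like _2 or _b are one class to them, and where a whole thing is asked for, a point or a joint stands for the part that bears it (a point fixed in the world has none). Each returns a list of dicts, best first, with "p" (0 to 1); they miss things now and then, are a little off and sometimes report something else, mostly with a low value. They report only what shows in the picture. A call takes as long as a camera call. They do not tell look-alikes from the thing itself.
- optics.look_for(thing, camera): "uv" ([column, row] in pixels, amid what is visible of it).
- optics.regions_of(thing, camera): "region" (420x560 bool, what is visible of it) and "uv" ([column, row] in pixels, amid what is visible of it).
- optics.pinpoint(thing, camera): "uv" ([column, row] in pixels: a listed point, or the origin of a listed thing).
The state is a dict: "clock": time; "joint_positions": joint angles; "dq": joint speeds; "effort": joint torques, N m; "position": TCP position; "ee_rot": TCP orientation; "wrist_force": force on the tool from outside, world axes, zero at the start; "moment": the same for the moment, N m; "width": opening from 0.0 (shut) to 1.0 (fully open); "finger_force": force on a finger pad.
Only numpy, scipy, OpenCV 4.12 (cv2) and the standard library are available. Lean on these libraries where they do the work, as an engineer would, in place of code of your own. Each camera call takes 0.05 s, during which the arm holds its last target. There are 200 camera calls.

TASK

The blue sliding tray on the shop counter holds three cabinet-knob samples and one empty corner. Slide the tile with the brass-yellow knob into the empty corner; only then slide the tile with the black knob into the place the brass one left. Move one tile at a time, keep the tiles flat on the tray floor without lifting them, and leave the tile with the white knob in its place.

Things in the scene. Friction and masses are not known exactly. Their poses are not given: they have to be found in the camera images.
- tray: Fixed tray, 176 mm square outside, 160 inside; black floor 6 mm thick, blue rim 8 mm thick and 16 mm high. Origin: centre of its underside; z up, x and y along its sides; any yaw. Four places, no dividers, centred at +-40 mm in its x and y: empty at (+40, +40), black-knob tile at (-40, -40), brass and white at (+40, -40) and (-40, +40), either way round. Two tiles abreast have 10 mm of play in all.
- tile_brass: Sample tile with the brass-yellow knob: loose wooden square 75 x 75 x 14 mm, about 0.13 kg, with an upright round brass-yellow knob at its centre: stem 14 mm across, head 26 mm across from 28 to 48 mm above the underside. Origin: centre of the underside; z up, x and y along its edges. Slides on the tray floor. It starts beside the empty corner and goes first.
- tile_black: Sample tile with the black knob: loose wooden square 75 x 75 x 14 mm, about 0.13 kg, with an upright round black knob at its centre: stem 14 mm across, head 26 mm across from 28 to 48 mm above the underside. Origin: centre of the underside; z up, x and y along its edges. Slides on the tray floor. It starts diagonally opposite the empty corner and goes second.
- tile_white: Sample tile with the white knob: loose wooden square 75 x 75 x 14 mm, about 0.13 kg, with an upright round white knob at its centre: stem 14 mm across, head 26 mm across from 28 to 48 mm above the underside. Origin: centre of the underside; z up, x and y along its edges. Slides on the tray floor. It starts beside the empty corner and stays where it is.
Not all that is in view belongs to the job. Leave any pink look-alike of the tile_brass alone.

How it is judged:
By the outcome, as a careful person would: the job done as asked, in the order asked, and still so for the second after the job is handed in, with the robot touching nothing.
It also fails if it takes over 38 s, if anything falls off the work surface, if the arm or the gripper's body presses on something with over 40 N, if the wrist force passes 120 N, or if a joint passes its speed limit or range.

## Working session

There is one attempt and no reset: what is moved stays moved. The work goes in short steps, Python scripts to look and compute and a tool call to move; the robot and the scene stay as the last step left them, time stands still between calls to the robot, and variables do not carry over. Pictures are saved under pics/ and viewed, at most 10 in all, crops included, and the job is handed in when it is done.

Besides the shell and the picture viewer there is one more tool, called after ">>>" by a JSON object that holds its "name" and its "arguments". drive_tool: Moves the arm, as the interface text tells. Its arguments: {"type":"object","properties":{"commands":{"type":"array","items":{"type":"object","properties":{"grip":{"type":"number"},"translation":{"type":"array","items":{"type":"number"}},"delta_rot":{"type":"array","items":{"type":"number"}}}}},"newtons":{"type":"number"}},"required":["commands"]}

```bash
mkdir -p pics
cat > h.py <<'E'
import numpy as np, cv2
from rig import ctrl, optics
def P(c):
    i=optics.camera_info(c); K=np.array(i["camera_matrix"]); E=np.array(i["extrinsics"])
    return K@np.diag([1,-1,-1])@E[:3], i
def tri(a,b):
    X=cv2.triangulatePoints(P("scene")[0],P("top")[0],np.array(a,float).reshape(2,1),np.array(b,float).reshape(2,1)).ravel()
    return X[:3]/X[3]
def onz(c,uv,z):
    M=P(c)[0]; H=M[:,[0,1,3]].copy(); H[:,2]+=M[:,2]*z
    q=np.linalg.solve(H,[uv[0],uv[1],1]); return q[:2]/q[2]
E
python3 - <<'E'
from h import *
a=optics.snapshot("scene");b=optics.snapshot("top")
cv2.imwrite("pics/s0.png",a);cv2.imwrite("pics/t0.png",b)
print(ctrl.state(),ctrl.grip_point_offset)
for c in("scene","top"):
    print(c,P(c)[1])
    for t in("tray","tile_brass","tile_black","tile_white"):
        print(t,[(np.round(d["uv"],1),round(d["p"],2)) for d in optics.pinpoint(t,c)])
E
```

```text
{'clock': 0.1, 'joint_positions': array([ 9.69511206e-01,  2.07380208e-01,  1.54283763e+00,  1.27143020e-05,
        1.39354172e+00, -1.50506787e-01]), 'dq': array([-0.0009387 , -0.00244134, -0.00148681,  0.00060458, -0.00077691,
       -0.00121992]), 'effort': array([ 1.13305944e-04, -3.84094369e+01, -2.92548734e+01, -2.37772847e-04,
        4.89439015e-03, -3.69658096e-05]), 'position': array([250.20276896, 517.09598646, 302.80335667]), 'ee_rot': array([-0.70192376, -3.06134395,  0.00315809]), 'wrist_force': array([0.09958835, 0.27017619, 0.13453166]), 'moment': array([-0.00567504,  0.00811523,  0.02392987]), 'finger_force': 0.0, 'width': 1.0016265825488166} 53.900000000000006
scene {'camera_matrix': array([[525.12234656,   0.        , 279.47562565],
       [  0.        , 525.12234656, 210.18767749],
       [  0.        ,   0.        ,   1.        ]]), 'extrinsics': array([[-1.74581115e-01,  9.84634656e-01,  4.00352962e-03,
         5.34534818e+01],
       [-5.73900008e-01, -1.05057854e-01,  8.12158623e-01,
         2.91490639e+02],
       [ 8.00100128e-01,  1.39489932e-01,  5.8342
[... 472 characters left out ...]
,
       [  0.        ,   0.        ,   1.        ]]), 'extrinsics': array([[ 9.98193025e-02, -9.95004559e-01, -1.42609664e-03,
        -7.31429614e+00],
       [ 9.73269118e-01,  9.73406484e-02,  2.08019281e-01,
        -5.63433890e+02],
       [-2.06841316e-01, -2.21523153e-02,  9.78123686e-01,
        -7.98328114e+02],
       [ 0.00000000e+00,  0.00000000e+00,  0.00000000e+00,
         1.00000000e+00]])}
tray [(array([283.4, 212.9]), 0.86)]
tile_brass [(array([187.5, 296.6]), 0.92), (array([365.8, 316.8]), 0.84), (array([295.1, 114.2]), 0.59), (array([258. , 228.9]), 0.57)]
tile_black [(array([306.8, 238. ]), 0.57)]
tile_white [(array([309.5, 200.6]), 0.67), (array([282.1, 213.2]), 0.46)]
```

View pics/s0.png

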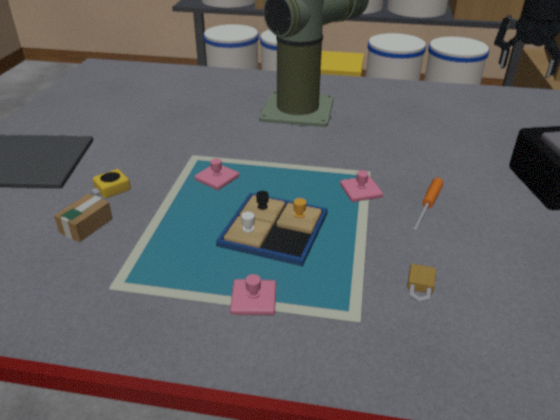

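View pics/t0.png

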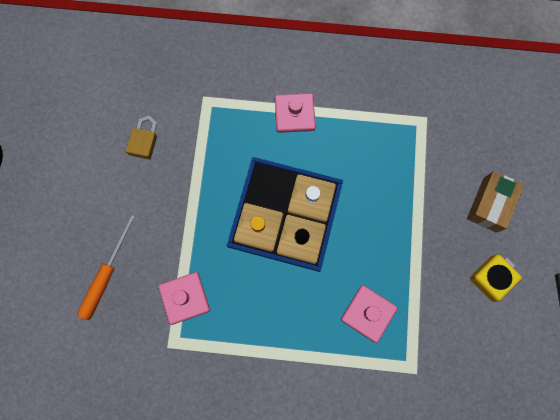

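The scene picture shows the brass knob at (300,205), black at (262,199), white at (248,219) and the empty corner at (289,240). In the top picture they are brass (258,224), black (302,237), white (313,193) and empty (270,185). The other `tile_brass` candidates, at top (187,297), (366,317) and (295,114), are pink and lie outside the tray. The brass one is the yellow knob inside the tray.

```bash
cat > m.py <<'E'
from h import *
def blob(m,seed,r):
    w=np.zeros(m.shape,np.uint8);cv2.circle(w,seed,r,255,-1)
    n,l,s,c=cv2.connectedComponentsWithStats(((m>0)&(w>0)).astype(np.uint8))
    k=1+s[1:,4].argmax(); return c[k],s[k,4],l==k
def knobs(c,seeds):
    h=cv2.cvtColor(optics.snapshot(c),cv2.COLOR_BGR2HSV); H,S,V=cv2.split(h)
    m={"brass":(abs(H.astype(int)-20)<8)&(S>205)&(V>110),"black":V<45,"white":(S<60)&(V>120)}
    return {k:blob(m[k],seeds[k],14)[:2] for k in seeds},h
def corners(h,c):
    m=cv2.inRange(h,(108,120,30),(125,255,160))
    p,a,l=blob(m,(273,228) if c=="scene" else (285,213),75)
    hull=cv2.convexHull(np.argwhere(l)[:,::-1].astype(np.int32))
    return cv2.approxPolyN(hull,4,None,-1,True).reshape(-1,2),a
E
python3 - <<'E'
from m import *
S={"brass":(300,206),"black":(262,200),"white":(248,220)};T={"brass":(258,224),"black":(302,237),"white":(313,193)}
a,ha=knobs("scene",S);b,hb=knobs("top",T)
for k in a: print(k,a[k],b[k],tri(a[k][0],b[k][0]).round(1))
ca,na=corners(ha,"scene");cb,nb=corners(hb,"top");print(ca.tolist(),na,cb.tolist(),nb)
for z in(6,16,22):
  for c,q in(("scene",ca),("top",cb)):
    w=np.array([onz(c,p,z) for p in q]);print(z,c,w.round(0).tolist(),w.mean(0).round(1),np.linalg.norm(np.roll(w,-1,0)-w,axis=1).round(0))
for p in cb: # match by nearest on z=16
    w=onz("top",p,18);q=min(ca,key=lambda q:np.linalg.norm(onz("scene",q,18)-w));print(tri(q,p).round(1))
i=cv2.imread("pics/t0.png")[145:285,215:355];cv2.imwrite("pics/c0.png",cv2.resize(i,None,fx=4,fy=4,interpolation=2))
E
```

```text
Traceback (most recent call last):
  File "m.py", line 9, in knobs
    return {k:blob(m[k],seeds[k],14)[:2] for k in seeds},h
              ~~~~^^^^^^^^^^^^^^^^^^
  File "m.py", line 5, in blob
    k=1+s[1:,4].argmax(); return c[k],s[k,4],l==k
        ~~~~~~~~~~~~~~^^
ValueError: attempt to get argmax of an empty sequence
```

Run:
```python
import cv2
h=cv2.cvtColor(cv2.imread("pics/s0.png"),40);t=cv2.cvtColor(cv2.imread("pics/t0.png"),40)
for n,i,ps in(("s",h,[(300,206),(300,203),(262,199),(248,218),(248,222),(260,210),(256,253),(285,200)]),("t",t,[(258,224),(302,237),(313,193),(245,240),(236,225),(270,265)])):
    for p in ps: print(n,p,i[p[1],p[0]])
i=cv2.imread("pics/t0.png")[145:285,215:355];cv2.imwrite("pics/c0.png",cv2.resize(i,None,fx=4,fy=4,interpolation=2))
```

```text
s (300, 206) [ 19 182 136]
s (300, 203) [ 20 182 171]
s (262, 199) [90 15 33]
s (248, 218) [ 90   6 171]
s (248, 222) [ 25  11 136]
s (260, 210) [ 20  95 126]
s (256, 253) [108 138  83]
s (285, 200) [103 155 110]
t (258, 224) [ 22 214 211]
t (302, 237) [135  57   9]
t (313, 193) [106  15 225]
t (245, 240) [ 19 116 173]
t (236, 225) [109 202  82]
t (270, 265) [ 97 180 159]
```

View pics/c0.png

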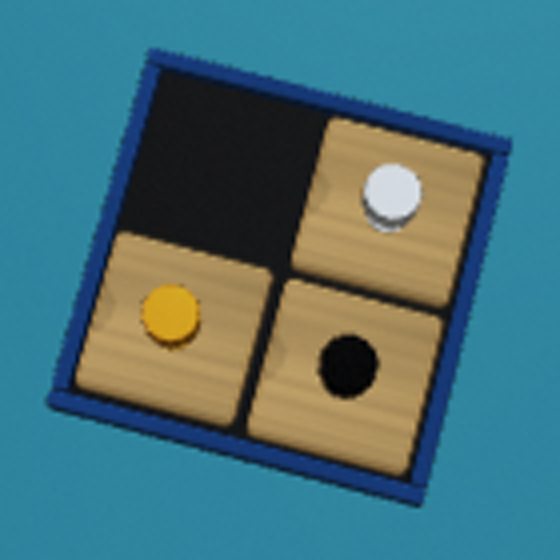

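The crop shows the brass-yellow knob at top pixel (258,224), bottom left of the tray. Black (302,237), white (313,193) and the empty corner (269,183) also fit the description, and there is no pink in the tray.

```bash
sed -i 's/(S>205)&(V>110)/(S>150)\&(V>100)/; s/(108,120,30),(125,255,160)/(105,115,30),(125,255,125)/' m.py
cat > run.py <<'E'
from m import *
S={"brass":(300,206),"black":(262,200),"white":(248,220)};T={"brass":(258,224),"black":(302,237),"white":(313,193)}
a,ha=knobs("scene",S);b,hb=knobs("top",T)
for k in a: print(k,a[k],b[k],tri(a[k][0],b[k][0]).round(1))
ca,na=corners(ha,"scene");cb,nb=corners(hb,"top");print(ca.tolist(),na,cb.tolist(),nb)
for z in(6,16,22):
  for c,q in(("scene",ca),("top",cb)):
    w=np.array([onz(c,p,z) for p in q]);print(z,c,w.round(0).tolist(),w.mean(0).round(1),np.linalg.norm(np.roll(w,-1,0)-w,axis=1).round(0))
for p in cb:
    w=onz("top",p,18);q=min(ca,key=lambda q:np.linalg.norm(onz("scene",q,18)-w));print(tri(q,p).round(1))
E
python3 run.py
```

```text
brass (array([299.08426966, 207.51123596]), np.int32(178)) (array([257.32022472, 223.02808989]), np.int32(178)) [539.3  82.1  39.5]
black (array([262.07333333, 199.17333333]), np.int32(150)) (array([301.57058824, 236.08235294]), np.int32(170)) [523.7   2.3  39.4]
white (array([247.15102041, 221.2       ]), np.int32(245)) (array([312.82208589, 192.41104294]), np.int32(163)) [604.6 -10.7  40.6]
[[301, 265], [213, 244], [249, 193], [328, 209]] 1024 [[320, 271], [226, 246], [253, 156], [343, 180]] 1643
6 scene [[673.0, 105.0], [644.0, -71.0], [458.0, -42.0], [487.0, 137.0]] [565.4  32.3] [179. 188. 181. 189.]
6 top [[469.0, -37.0], [497.0, 137.0], [673.0, 107.0], [643.0, -66.0]] [570.5  35.3] [177. 179. 176. 177.]
16 scene [[685.0, 107.0], [655.0, -67.0], [472.0, -38.0], [501.0, 137.0]] [578.3  34.8] [176. 185. 178. 186.]
16 top [[468.0, -36.0], [496.0, 136.0], [670.0, 106.0], [640.0, -65.0]] [568.4  35.2] [175. 177. 174. 175.]
22 scene [[691.0, 108.0], [662.0, -65.0], [481.0, -36.0], [510.0, 138.0]] [586.   36.2] [174. 183. 176. 184.]
22 top [[467.0, -36.0], [495.0, 135.0], [668.0, 106.0], [638.0, -65.0]] [567.2  35.2] [174. 175. 173. 173.]
[468.4 -37.9  13.4]
[496.2 136.9  12.5]
[673.2 106.3   6.1]
[643.6 -68.7   6. ]
```

```bash
cat > plan.py <<'E'
import sys
from h import *
from scipy.spatial.transform import Rotation as R
x,y,z,hd=map(float,sys.argv[1:5]); s=ctrl.state(); A=R.from_rotvec(s["ee_rot"])
a=np.radians(hd); yy=np.array([np.cos(a),np.sin(a),0]); zz=np.array([0,0,-1.]); B=R.from_matrix(np.c_[np.cross(yy,zz),yy,zz])
print("at",s["clock"],s["position"].round(1),"w",round(s["width"],2),"F",s["wrist_force"].round(1))
print("T",A.inv().apply(np.array([x,y,z])-s["position"]).round(1),"W",(A.inv()*B).as_rotvec().round(3))
E
python3 plan.py 538.5 81.5 190 -9.5
```

```text
at 0.65 [250.5 517.6 303.9] w 1.0 F [0.4 0.  0.4]
T [-449.2 -267.1  113.9] W [ 0.    -0.     1.286]
```

>>> {"name": "drive_tool", "arguments": {"commands": [{"grip": 0.55,"translation": [-449,-267,114],"delta_rot": [0,0,1.286]},{"grip": 0.55,"translation": [-449,-267,114],"delta_rot": [0,0,1.286]},{"grip": 0.55,"translation": [-449,-267,114],"delta_rot": [0,0,1.286]},{"grip": 0.55,"translation": [-449,-267,114],"delta_rot": [0,0,1.286]},{"grip": 0.55,"translation": [-449,-267,114],"delta_rot": [0,0,1.286]},{"grip": 0.55,"translation": [-449,-267,114],"delta_rot": [0,0,1.286]},{"grip": 0.55,"translation": [-449,-267,114],"delta_rot": [0,0,1.286]},{"grip": 0.55,"translation": [-449,-267,114],"delta_rot": [0,0,1.286]},{"grip": 0.55,"translation": [-449,-267,114],"delta_rot": [0,0,1.286]},{"grip": 0.55,"translation": [-449,-267,114],"delta_rot": [0,0,1.286]},{"grip": 0.55,"translation": [-449,-267,114],"delta_rot": [0,0,1.286]},{"grip": 0.55,"translation": [-449,-267,114],"delta_rot": [0,0,1.286]}], "newtons": 20}}

```text
clock: 2.15
position: [537.8, 82.8, 190.2]
ee_rot: [-2.396, -2.032, -0.0]
wrist_force: [-0.6, -0.2, 0.2]
width: 0.455
finger_force: 0.0
```

```bash
python3 plan.py 538.5 81.5 103 -9.5; python3 -c "
from h import *
cv2.imwrite('pics/s1.png',cv2.resize(optics.snapshot('scene')[130:290,190:400],None,fx=3,fy=3))"
```

```text
at 2.15 [537.8  82.8 190.2] w 0.46 F [-0.6 -0.2  0.2]
T [-1.2  0.9 87.2] W [ 0.    -0.     0.002]
```

View pics/s1.png

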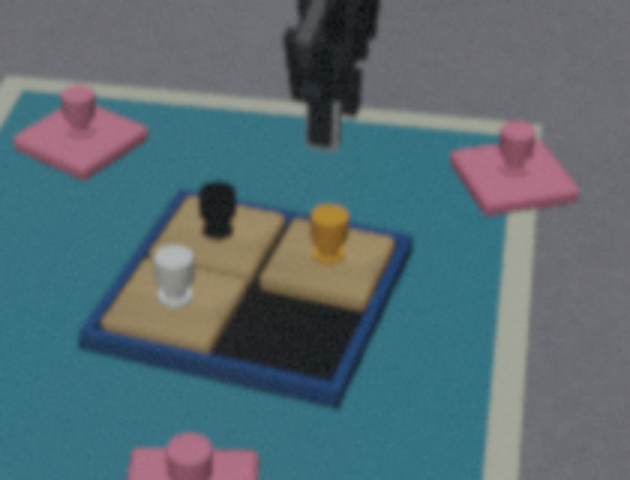

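The gripper is centred above the brass knob, which sits at crop pixel (330,232). Descending.

>>> {"name": "drive_tool", "arguments": {"commands": [{"grip": 0.55,"translation": [-1,1,30],"delta_rot": [0,0,0]},{"grip": 0.55,"translation": [-1,1,60],"delta_rot": [0,0,0]},{"grip": 0.55,"translation": [-1,1,75],"delta_rot": [0,0,0]},{"grip": 0.55,"translation": [-1,1,87],"delta_rot": [0,0,0]},{"grip": 0.55,"translation": [-1,1,87],"delta_rot": [0,0,0]},{"grip": 0.65,"translation": [-1,1,87],"delta_rot": [0,0,0]},{"grip": 0.65,"translation": [-1,1,87],"delta_rot": [0,0,0]},{"grip": 0.65,"translation": [-1,1,87],"delta_rot": [0,0,0]}]}}

```text
clock: 3.2
position: [539.6, 80.4, 103.5]
ee_rot: [2.397, 2.029, 0.002]
wrist_force: [-0.4, 0.4, -0.4]
width: 0.35
finger_force: 0.0
```

```bash
python3 plan.py 616 68.5 103 -9.5; python3 -c "
from h import *
cv2.imwrite('pics/s2.png',cv2.resize(optics.snapshot('scene')[130:290,190:400],None,fx=3,fy=3))"
```

```text
at 3.2 [539.6  80.4 103.5] w 0.35 F [-0.4  0.4 -0.4]
T [ 0.9 77.3  0.6] W [ 0.001 -0.    -0.   ]
```

View pics/s2.png

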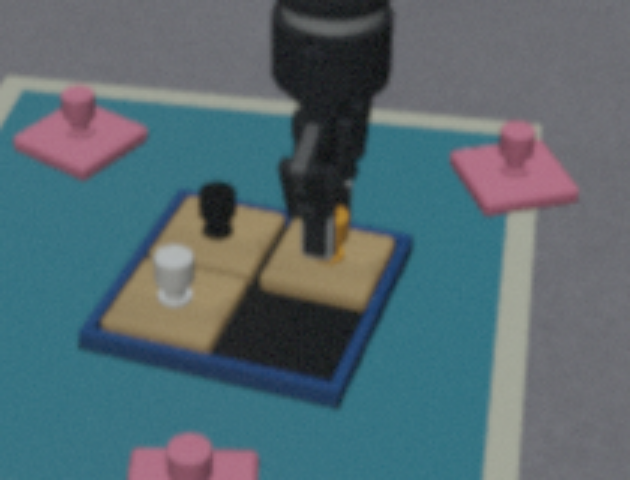

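The fingers straddle the brass knob at crop pixel (335,232), clear of the tile. Sliding along the tray.

>>> {"name": "drive_tool", "arguments": {"commands": [{"grip": 0.65,"translation": [0,4,0],"delta_rot": [0,0,0]},{"grip": 0.65,"translation": [0,10,0],"delta_rot": [0,0,0]},{"grip": 0.65,"translation": [0,18,0],"delta_rot": [0,0,0]},{"grip": 0.65,"translation": [0,26,0],"delta_rot": [0,0,0]},{"grip": 0.65,"translation": [0,34,0],"delta_rot": [0,0,0]},{"grip": 0.65,"translation": [0,42,0],"delta_rot": [0,0,0]},{"grip": 0.65,"translation": [0,50,0],"delta_rot": [0,0,0]},{"grip": 0.65,"translation": [0,58,0],"delta_rot": [0,0,0]},{"grip": 0.65,"translation": [0,65,0],"delta_rot": [0,0,0]},{"grip": 0.65,"translation": [0,71,0],"delta_rot": [0,0,0]},{"grip": 0.65,"translation": [0,75,0],"delta_rot": [0,0,0]},{"grip": 0.65,"translation": [0,76,0],"delta_rot": [0,0,0]}]}}

```text
clock: 4.75
position: [614.3, 67.9, 102.9]
ee_rot: [-2.398, -2.03, 0.0]
wrist_force: [-1.7, 0.1, 0.6]
width: 0.347
finger_force: 0.6
```

```bash
python3 plan.py 524 1.5 190 80.5; python3 -c "
from h import *
cv2.imwrite('pics/s3.png',cv2.resize(optics.snapshot('scene')[130:290,190:400],None,fx=3,fy=3))"
```

```text
at 4.75 [614.3  67.9 102.9] w 0.35 F [-1.7  0.1  0.6]
T [-80.4 -78.1 -87.1] W [-0.    -0.    -1.571]
```

View pics/s3.png

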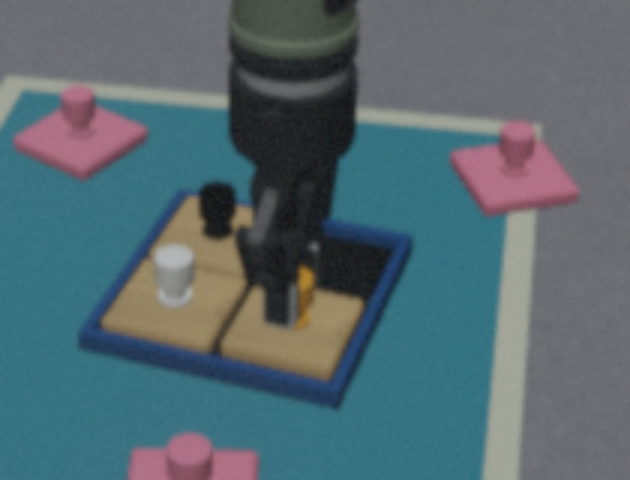

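Brass is now in the former empty corner, knob at crop (303,295). Opening, rising and going above the black one.

>>> {"name": "drive_tool", "arguments": {"commands": [{"grip": 0.55,"translation": [0,74,0],"delta_rot": [0,0,0]},{"grip": 0.55,"translation": [0,-2,0],"delta_rot": [0,0,0]},{"grip": 0.55,"translation": [0,-2,-45],"delta_rot": [0,0,0]},{"grip": 0.55,"translation": [0,-2,-87],"delta_rot": [0,0,0]}]}}

```text
clock: 5.3
position: [609.7, 68.6, 188.3]
ee_rot: [-2.395, -2.028, 0.006]
wrist_force: [1.8, 0.3, 1.2]
width: 0.45
finger_force: 0.0
```

I made an error: row 1 said +74 where it should have been about 0, so the tile may have been shoved against the rim. Checking before I go on.

```bash
python3 plan.py 524 1.5 190 80.5; python3 -c "
from m import *
S={'brass':(291,228),'black':(262,200),'white':(248,220)};
a=optics.snapshot('scene');b=optics.snapshot('top')
cv2.imwrite('pics/s4.png',np.hstack([cv2.resize(a[130:290,190:400],(400,305)),cv2.resize(b[140:290,200:390],(386,305))]))
print(P('top')[0]@[614,68,44,1])"
```

```text
at 5.3 [609.7  68.6 188.3] w 0.45 F [1.8 0.3 1.2]
T [-80.3 -73.5  -1.2] W [-0.005 -0.003 -1.57 ]
[238628.61849185 161417.26377856    883.79759713]
```

View pics/s4.png

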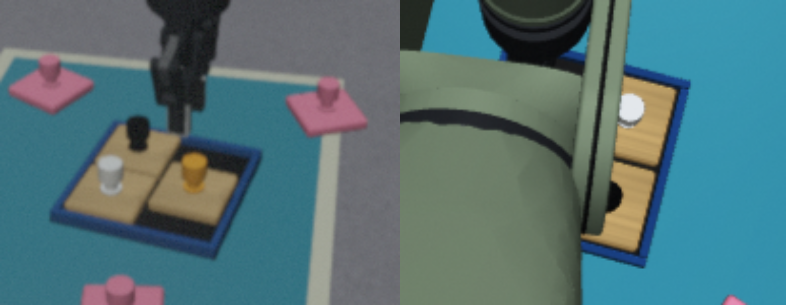

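Brass got dragged back to mid-way: knob at scene pixel (292,220), with free floor on both sides. It is flat and unharmed. I will locate it and push it home again.

```bash
cat > loc.py <<'E'
from m import *
import sys
S={'brass':eval(sys.argv[1]),'black':eval(sys.argv[2]),'white':(248,220)}
a,_=knobs('scene',S)
for k in a:
    w=onz('scene',a[k][0],39.7); d=w-[570.5,35.2]; u=np.array([.9863,-.165]); v=np.array([.165,.9863])
    print(k,a[k],w.round(1),"uv",(d@u).round(1),(d@v).round(1))
E
python3 loc.py "(292,220)" "(262,200)"; python3 plan.py 575 75 190 -9.5
```

```text
brass (array([291.4479638 , 219.58823529]), np.int32(221)) [582.8  72.6] uv 6.0 39.0
black (array([262.02027027, 199.24324324]), np.int32(148)) [524.4   2. ] uv -40.0 -40.4
white (array([247.23320158, 221.19762846]), np.int32(253)) [603.4 -11.1] uv 40.1 -40.3
at 5.45 [614.3  68.3 193.7] w 0.45 F [ 0.4 -0.1 -0.7]
T [  0.1 -39.9   3.4] W [ 0.008 -0.001 -0.   ]
```

>>> {"name": "drive_tool", "arguments": {"commands": [{"grip": 0.55,"translation": [0,-30,0],"delta_rot": [0,0,0]},{"grip": 0.55,"translation": [0,-30,0],"delta_rot": [0,0,0]},{"grip": 0.55,"translation": [0,-30,0],"delta_rot": [0,0,0]},{"grip": 0.55,"translation": [0,-30,0],"delta_rot": [0,0,0]}]}}

```text
clock: 5.95
position: [583.2, 73.0, 189.7]
ee_rot: [2.398, 2.029, 0.0]
wrist_force: [0.2, -0.2, 0.4]
width: 0.448
finger_force: 0.0
```

```bash
python3 plan.py 583 73 103 -9.5
```

```text
at 5.95 [583.2  73.  189.7] w 0.45 F [ 0.2 -0.2  0.4]
T [-0.  -0.3 86.7] W [ 0. -0. -0.]
```

>>> {"name": "drive_tool", "arguments": {"commands": [{"grip": 0.55,"translation": [0,0,30],"delta_rot": [0,0,0]},{"grip": 0.55,"translation": [0,0,60],"delta_rot": [0,0,0]},{"grip": 0.55,"translation": [0,0,75],"delta_rot": [0,0,0]},{"grip": 0.55,"translation": [0,0,87],"delta_rot": [0,0,0]},{"grip": 0.65,"translation": [0,0,87],"delta_rot": [0,0,0]},{"grip": 0.65,"translation": [0,0,87],"delta_rot": [0,0,0]},{"grip": 0.65,"translation": [0,6,87],"delta_rot": [0,0,0]},{"grip": 0.65,"translation": [0,13,87],"delta_rot": [0,0,0]},{"grip": 0.65,"translation": [0,20,87],"delta_rot": [0,0,0]},{"grip": 0.65,"translation": [0,27,87],"delta_rot": [0,0,0]},{"grip": 0.65,"translation": [0,31,87],"delta_rot": [0,0,0]},{"grip": 0.65,"translation": [0,32,87],"delta_rot": [0,0,0]}]}}

```text
clock: 7.45
position: [614.4, 67.8, 102.8]
ee_rot: [2.398, 2.029, -0.0]
wrist_force: [-0.5, 0.0, 1.3]
width: 0.346
finger_force: 0.5
```

>>> {"name": "drive_tool", "arguments": {"commands": [{"grip": 0.55,"translation": [0,0,0],"delta_rot": [0,0,0]},{"grip": 0.55,"translation": [0,0,0],"delta_rot": [0,0,0]},{"grip": 0.55,"translation": [0,0,0],"delta_rot": [0,0,0]},{"grip": 0.55,"translation": [0,0,-20],"delta_rot": [0,0,0]},{"grip": 0.55,"translation": [0,0,-50],"delta_rot": [0,0,0]},{"grip": 0.55,"translation": [0,0,-80],"delta_rot": [0,0,0]},{"grip": 0.55,"translation": [0,0,-87],"delta_rot": [0,0,0]},{"grip": 0.55,"translation": [0,0,-87],"delta_rot": [0,0,0]},{"grip": 0.55,"translation": [0,0,-87],"delta_rot": [0,0,0]}]}}

```text
clock: 8.57
position: [613.2, 67.9, 188.4]
ee_rot: [-2.397, -2.028, 0.003]
wrist_force: [-0.3, 0.3, -0.8]
width: 0.452
finger_force: 0.0
```

```bash
python3 loc.py "(285,228)" "(262,200)"; python3 plan.py 524 1.5 190 80.5; python3 -c "
from h import *
a=optics.snapshot('scene')
cv2.imwrite('pics/s5.png',cv2.resize(a[130:290,190:400],None,fx=3,fy=3))"
```

```text
brass (array([286.71875   , 227.62946429]), np.int32(224)) [609.9  67.8] uv 33.5 38.6
black (array([262.08724832, 199.16778523]), np.int32(149)) [524.1   2.1] uv -40.3 -40.3
white (array([247.184, 221.144]), np.int32(250)) [603.3 -11.3] uv 40.0 -40.4
at 8.625 [613.1  67.9 188.2] w 0.45 F [-0.2  0.4 -0.4]
T [-80.2 -76.9  -1.5] W [-0.003 -0.002 -1.571]
```

View pics/s5.png

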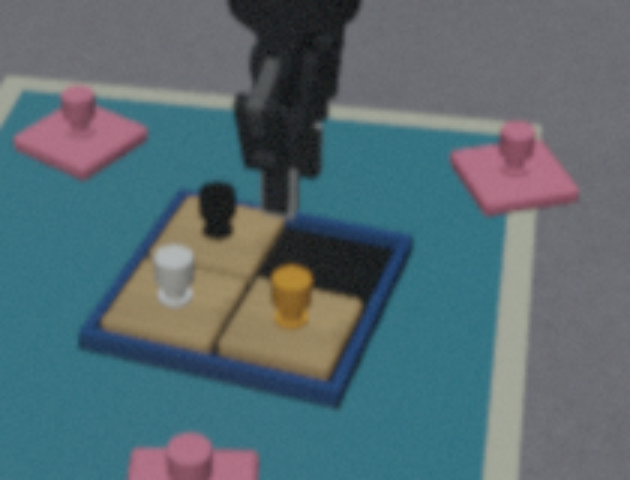

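Brass is back in its corner, knob at crop (292,290), with its edges in line with white's. Moving over the black tile with a quarter turn, then I will check from the top camera.

>>> {"name": "drive_tool", "arguments": {"commands": [{"grip": 0.55,"translation": [-80,-77,0],"delta_rot": [0,0,-1.571]},{"grip": 0.55,"translation": [-80,-77,0],"delta_rot": [0,0,-1.571]},{"grip": 0.55,"translation": [-80,-77,0],"delta_rot": [0,0,-1.571]},{"grip": 0.55,"translation": [-80,-77,0],"delta_rot": [0,0,-1.571]},{"grip": 0.55,"translation": [-80,-77,0],"delta_rot": [0,0,-1.571]},{"grip": 0.55,"translation": [-80,-77,0],"delta_rot": [0,0,-1.571]},{"grip": 0.55,"translation": [-80,-77,0],"delta_rot": [0,0,-1.571]},{"grip": 0.55,"translation": [-80,-77,0],"delta_rot": [0,0,-1.571]},{"grip": 0.55,"translation": [-80,-77,0],"delta_rot": [0,0,-1.571]},{"grip": 0.55,"translation": [-80,-77,0],"delta_rot": [0,0,-1.571]},{"grip": 0.55,"translation": [-80,-77,0],"delta_rot": [0,0,-1.571]}]}}

```text
clock: 10.05
position: [524.7, 1.7, 189.4]
ee_rot: [-0.262, -3.13, -0.0]
wrist_force: [0.0, 0.0, -0.8]
width: 0.45
finger_force: 0.0
```

```bash
python3 plan.py 524 1.5 103 80.5; python3 -c "
from h import *
b=optics.snapshot('top')
cv2.imwrite('pics/t6.png',cv2.resize(b[140:285,215:355],None,fx=4,fy=4))"
```

```text
at 10.05 [524.7   1.7 189.4] w 0.45 F [ 0.   0.  -0.8]
T [ 0.6 -0.3 86.4] W [-0.    -0.001 -0.001]
```

View pics/t6.png

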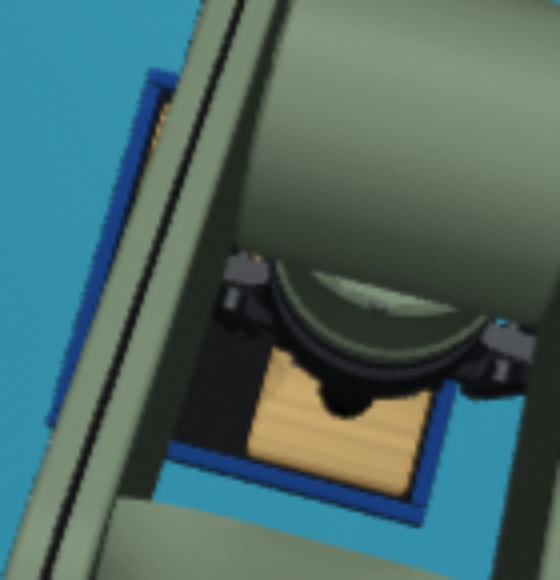

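The top view is mostly hidden by the arm. A sliver at (162,110) shows brass about 5 mm from the rim, in its corner. The black tile is free along its left side. Caging black now, then sliding it.

>>> {"name": "drive_tool", "arguments": {"commands": [{"grip": 0.55,"translation": [0,0,30],"delta_rot": [0,0,0]},{"grip": 0.55,"translation": [0,0,60],"delta_rot": [0,0,0]},{"grip": 0.55,"translation": [0,0,75],"delta_rot": [0,0,0]},{"grip": 0.55,"translation": [0,0,86],"delta_rot": [0,0,0]},{"grip": 0.55,"translation": [0,0,86],"delta_rot": [0,0,0]},{"grip": 0.65,"translation": [0,0,86],"delta_rot": [0,0,0]},{"grip": 0.65,"translation": [0,0,86],"delta_rot": [0,0,0]},{"grip": 0.65,"translation": [0,0,86],"delta_rot": [0,0,0]}]}}

```text
clock: 11.1
position: [525.4, 1.7, 104.5]
ee_rot: [0.26, 3.13, -0.0]
wrist_force: [-0.6, 0.5, -0.4]
width: 0.353
finger_force: 0.0
```

>>> {"name": "drive_tool", "arguments": {"commands": [{"grip": 0.65,"translation": [0,4,0],"delta_rot": [0,0,0]},{"grip": 0.65,"translation": [0,10,0],"delta_rot": [0,0,0]},{"grip": 0.65,"translation": [0,18,0],"delta_rot": [0,0,0]},{"grip": 0.65,"translation": [0,26,0],"delta_rot": [0,0,0]},{"grip": 0.65,"translation": [0,34,0],"delta_rot": [0,0,0]},{"grip": 0.65,"translation": [0,42,0],"delta_rot": [0,0,0]},{"grip": 0.65,"translation": [0,50,0],"delta_rot": [0,0,0]},{"grip": 0.65,"translation": [0,58,0],"delta_rot": [0,0,0]},{"grip": 0.65,"translation": [0,66,0],"delta_rot": [0,0,0]},{"grip": 0.65,"translation": [0,73,0],"delta_rot": [0,0,0]},{"grip": 0.65,"translation": [0,77,0],"delta_rot": [0,0,0]},{"grip": 0.65,"translation": [0,78,0],"delta_rot": [0,0,0]}]}}

```text
clock: 12.6
position: [537.8, 78.9, 103.8]
ee_rot: [-0.26, -3.131, 0.0]
wrist_force: [-0.4, -2.3, 2.1]
width: 0.344
finger_force: 1.1
```

>>> {"name": "drive_tool", "arguments": {"commands": [{"grip": 0.55,"translation": [0,0,0],"delta_rot": [0,0,0]},{"grip": 0.55,"translation": [0,0,0],"delta_rot": [0,0,0]},{"grip": 0.55,"translation": [0,0,0],"delta_rot": [0,0,0]},{"grip": 0.55,"translation": [0,0,-20],"delta_rot": [0,0,0]},{"grip": 0.55,"translation": [0,0,-50],"delta_rot": [0,0,0]},{"grip": 0.55,"translation": [0,0,-87],"delta_rot": [0,0,0]},{"grip": 0.55,"translation": [0,0,-100],"delta_rot": [0,0,0]},{"grip": 0.55,"translation": [0,0,-100],"delta_rot": [0,0,0]}]}}

```text
clock: 13.6
position: [538.3, 78.6, 204.5]
ee_rot: [0.26, 3.129, 0.0]
wrist_force: [0.1, -1.0, -0.6]
width: 0.449
finger_force: 0.0
```

```bash
python3 plan.py 370 380 280 80.5
```

```text
at 13.6 [538.3  78.6 204.5] w 0.45 F [ 0.1 -1.  -0.6]
T [215.6 269.5 -75.8] W [ 0.     0.002 -0.   ]
```

>>> {"name": "drive_tool", "arguments": {"commands": [{"grip": 0.55,"translation": [215,270,-76],"delta_rot": [0,0,0]},{"grip": 0.55,"translation": [215,270,-76],"delta_rot": [0,0,0]},{"grip": 0.55,"translation": [215,270,-76],"delta_rot": [0,0,0]},{"grip": 0.55,"translation": [215,270,-76],"delta_rot": [0,0,0]},{"grip": 0.55,"translation": [215,270,-76],"delta_rot": [0,0,0]},{"grip": 0.55,"translation": [215,270,-76],"delta_rot": [0,0,0]},{"grip": 0.55,"translation": [215,270,-76],"delta_rot": [0,0,0]},{"grip": 0.55,"translation": [215,270,-76],"delta_rot": [0,0,0]},{"grip": 0.55,"translation": [215,270,-76],"delta_rot": [0,0,0]},{"grip": 0.55,"translation": [215,270,-76],"delta_rot": [0,0,0]}]}}

```text
clock: 14.85
position: [370.9, 379.4, 279.3]
ee_rot: [-0.263, -3.13, 0.001]
wrist_force: [-0.6, -0.1, 0.7]
width: 0.449
finger_force: 0.0
```

```bash
python3 -c "
from m import *
b=optics.snapshot('top')
cv2.imwrite('pics/t7.png',cv2.resize(b[145:285,215:355],None,fx=4,fy=4))
T={'brass':(269,183),'black':(258,224),'white':(313,193)}
k,_=knobs('top',T)
for n in k:
    w=onz('top',k[n][0],40);d=w-[570.5,35.2];print(n,k[n][1],w.round(1),(d@[.9863,-.165]).round(1),(d@[.165,.9863]).round(1))
print(ctrl.state()['position'])"
```

```text
brass 160 [614.   69.3] 37.3 40.9
black 174 [535.7  77. ] -41.3 35.5
white 163 [604.7 -10.3] 41.2 -39.2
[370.80462562 379.72932562 279.64371315]
```

View pics/t7.png

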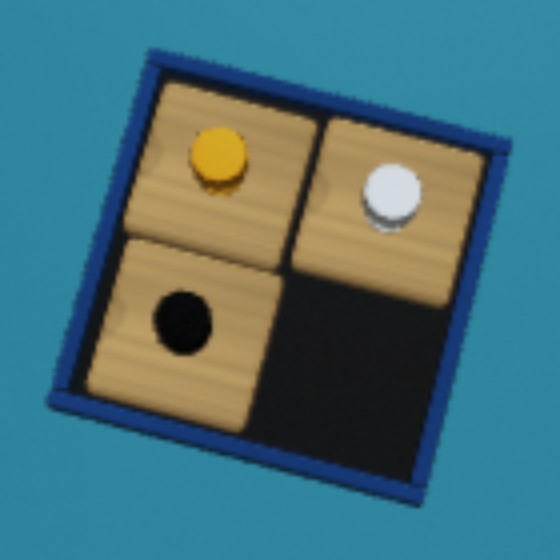

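All three tiles are in the right places in the top crop: brass (218,157), black (183,322), white (392,195). Black sits about 4 mm short of its place centre, so I will nudge it.

```bash
python3 plan.py 536 78.5 190 80.5
```

```text
at 14.95 [370.8 379.7 279.6] w 0.45 F [-0.1 -0.7 -0.5]
T [-213.1 -269.5   89.7] W [-0.    -0.    -0.001]
```

>>> {"name": "drive_tool", "arguments": {"commands": [{"grip": 0.55,"translation": [-213,-269,90],"delta_rot": [0,0,0]},{"grip": 0.55,"translation": [-213,-269,90],"delta_rot": [0,0,0]},{"grip": 0.55,"translation": [-213,-269,90],"delta_rot": [0,0,0]},{"grip": 0.55,"translation": [-213,-269,90],"delta_rot": [0,0,0]},{"grip": 0.55,"translation": [-213,-269,90],"delta_rot": [0,0,0]},{"grip": 0.55,"translation": [-213,-269,90],"delta_rot": [0,0,0]},{"grip": 0.55,"translation": [-213,-269,90],"delta_rot": [0,0,0]},{"grip": 0.55,"translation": [-213,-269,90],"delta_rot": [0,0,0]},{"grip": 0.55,"translation": [-213,-269,90],"delta_rot": [0,0,0]},{"grip": 0.55,"translation": [-213,-269,90],"delta_rot": [0,0,0]}]}}

```text
clock: 16.2
position: [535.8, 81.0, 190.3]
ee_rot: [0.257, 3.13, 0.0]
wrist_force: [-0.2, 0.5, 0.5]
width: 0.45
finger_force: 0.0
```

>>> {"name": "drive_tool", "arguments": {"commands": [{"grip": 0.55,"translation": [0,-1,30],"delta_rot": [0,0,0]},{"grip": 0.55,"translation": [0,-1,60],"delta_rot": [0,0,0]},{"grip": 0.55,"translation": [0,-1,75],"delta_rot": [0,0,0]},{"grip": 0.55,"translation": [0,-1,86],"delta_rot": [0,0,0]},{"grip": 0.55,"translation": [0,-1,86],"delta_rot": [0,0,0]},{"grip": 0.65,"translation": [0,-1,86],"delta_rot": [0,0,0]},{"grip": 0.65,"translation": [0,-1,86],"delta_rot": [0,0,0]},{"grip": 0.65,"translation": [0,1,86],"delta_rot": [0,0,0]},{"grip": 0.65,"translation": [0,3,86],"delta_rot": [0,0,0]},{"grip": 0.65,"translation": [0,4,86],"delta_rot": [0,0,0]},{"grip": 0.65,"translation": [0,4,86],"delta_rot": [0,0,0]}]}}

```text
clock: 17.58
position: [536.8, 84.0, 104.0]
ee_rot: [0.26, 3.13, 0.0]
wrist_force: [0.7, -2.0, 1.1]
width: 0.355
finger_force: 0.6
```

>>> {"name": "drive_tool", "arguments": {"commands": [{"grip": 0.55,"translation": [0,0,0],"delta_rot": [0,0,0]},{"grip": 0.55,"translation": [0,0,0],"delta_rot": [0,0,0]},{"grip": 0.55,"translation": [0,0,0],"delta_rot": [0,0,0]},{"grip": 0.55,"translation": [0,0,-20],"delta_rot": [0,0,0]},{"grip": 0.55,"translation": [0,0,-50],"delta_rot": [0,0,0]},{"grip": 0.55,"translation": [0,0,-100],"delta_rot": [0,0,0]},{"grip": 0.55,"translation": [0,0,-100],"delta_rot": [0,0,0]}]}}

```text
clock: 18.45
position: [539.9, 84.0, 208.8]
ee_rot: [0.259, 3.12, 0.002]
wrist_force: [0.3, -0.4, 0.2]
width: 0.453
finger_force: 0.0
```

>>> {"name": "drive_tool", "arguments": {"commands": [{"grip": 0.55,"translation": [215,270,-76],"delta_rot": [0,0,0]},{"grip": 0.55,"translation": [215,270,-76],"delta_rot": [0,0,0]},{"grip": 0.55,"translation": [215,270,-76],"delta_rot": [0,0,0]},{"grip": 0.55,"translation": [215,270,-76],"delta_rot": [0,0,0]},{"grip": 0.55,"translation": [215,270,-76],"delta_rot": [0,0,0]},{"grip": 0.55,"translation": [215,270,-76],"delta_rot": [0,0,0]},{"grip": 0.55,"translation": [215,270,-76],"delta_rot": [0,0,0]},{"grip": 0.55,"translation": [215,270,-76],"delta_rot": [0,0,0]},{"grip": 0.55,"translation": [215,270,-76],"delta_rot": [0,0,0]},{"grip": 0.55,"translation": [215,270,-76],"delta_rot": [0,0,0]}]}}

```text
clock: 19.7
position: [369.7, 384.6, 279.4]
ee_rot: [-0.263, -3.13, 0.001]
wrist_force: [0.8, -1.0, 0.4]
width: 0.449
finger_force: 0.0
```

```bash
python3 -c "
from m import *
T={'brass':(269,183),'black':(260,222),'white':(313,193)}
k,_=knobs('top',T)
for n in k:
    w=onz('top',k[n][0],40);d=w-[570.5,35.2];print(n,k[n],w.round(1),(d@[.9863,-.165]).round(1),(d@[.165,.9863]).round(1))
print(ctrl.state()['position'],ctrl.state()['clock'])"
```

```text
brass (array([269.26086957, 183.16770186]), np.int32(161)) [614.   69.4] 37.2 40.9
black (array([257.61363636, 224.58522727]), np.int32(176)) [536.3  82.1] -41.4 40.6
white (array([312.82208589, 192.41104294]), np.int32(163)) [604.7 -10.3] 41.2 -39.2
[369.73216276 384.82087223 279.54226889] 19.75
```

All three tiles are within 3 mm of their place centres, and the arm is clear of the tray. Handing in.

```bash
python3 -c "
from rig import ctrl
print(ctrl.finish_job())"
```

```text
the job is handed in; nothing more can be done
None
```

The job is handed in at about 20 s: brass is in the formerly empty corner, black is in brass's old place and white was not moved, though a mistyped move shoved brass once, so I had to push it home again before moving black.

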